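Clear the ice from a beacon tray and shut its gate

TASK

Clear the loose ice off the beacon tray: swing the crank to lower the end gate fully, then use the scraper block to sweep every ice slab out over the gate into the ice pan, without touching the ice with the fingers. Afterwards stand the scraper back in its rest and swing the gate fully shut, leaving the beacon shells and everything else where they are.

Things in the scene. Friction and masses are not known exactly. Their poses are not given: they have to be found in the camera images.
- tray: Fixed beacon tray of grey aluminium on a rail along its far (+x) side; origin on the bench under its middle, z up. Deck 70 mm above the bench; walls 40 mm high, 5 mm thick. Robot's side: the open lane with the ice. Behind a divider (tray x 57.5 to 62.5 mm): an 80 mm strip holding two shells and the clamp. Tray is 295 mm in x; its front wall's outside is at x -147.5.
- lane (a point): Point on the deck in the lane: tray x -42.5, y 0, z 70 mm; axes as the tray. The lane is 200 mm wide (x -100 to +100 mm from here) and runs from y -152 (gate) to y +150 mm (fixed end wall). At the start all ice lies between y -140 and +75 mm, leaving free deck before the end wall.
- gate (a joint): Hinge of the lane's end gate, an aluminium plate 198 mm wide, 6 mm thick, 39 mm above the deck when shut. 0 rad = shut (upright); 1.571 rad = lowered to its stop: level, 0.5 mm below the deck, reaching 42 mm past the hinge line toward tray -y, over the pan. Stiff (0.14 N m, about 3 N at the knob): it stays where left.
- gate_hinge (a point): Point on the gate's hinge line at the middle of the lane's width: tray x -42.5, y -155, z 66.5 mm. The hinge line runs along tray x. Same axes as the tray.
- crank_knob (a point): Middle of the gate's black crank knob: a cylinder 18 mm thick, 40 mm long along tray x, free to spin, before the tray's front wall (118 to 158 mm toward tray -x from gate_hinge), 65 mm from the hinge line. Gate shut: 46 mm to +y of the hinge and 46 mm above it; halfway: straight above; lowered: 46 mm to -y and 46 mm above. Pushed to tray -y it lowers the gate, to +y it shuts it.
- ice_pan: Fixed open sheet-steel pan on the bench under the gate's end of the tray, 250 (x) by 210 (y) mm outside, 55 mm high, walls 4 mm. Origin under its middle, at tray x -42.5, y -272 mm; axes as the tray.
- scraper: Scraper block, loose, 320 g: white plastic block 160 mm long (its x), 36 mm thick (y), 40 mm high with flat faces, and a wooden grip on top 110 mm long (x), 24 mm thick (y), from 40 to 87 mm above its underside. Origin at the centre of its underside, z up. It starts standing in its rest.
- rest: Fixed shallow black rest for the scraper: inside 176 mm (its x) by 52 mm (y), floor 4 mm above the bench, rim 14 mm above the bench. Origin on the bench under its middle. The scraper stands in it with its x along the rest's x, either way round.
- shell_a: Orange beacon shell 62 x 90 x 42 mm with a short rubber stub aerial (to 69 mm), loose in the tray's strip. Origin centre of underside. Bystander.
- shell_b: Orange beacon shell 62 x 90 x 42 mm without aerial, loose in the tray's strip. Origin centre of underside. Bystander.
- connector: Grey plastic solar connector, 76 mm long along its y, 40 mm high, loose on the bench. Bystander.
- clamp: Bronze pole clamp, a ring with two ears, 92 (its y) x 64 x 40 mm, 0.8 kg, loose in the tray's strip. Bystander.
- wrench: Steel wrench 170 mm long lying on the bench. Bystander.
- flask: Squat steel food flask, 84 mm diameter, 120 mm high, standing on the bench. Bystander.
- mug: White enamel mug, 82 mm diameter, 85 mm high, standing on the bench. Bystander.
- ice_a: Loose flat slab of whitish ice, irregular, about 70 x 45 x 13 mm, 36 g, lying flat on the lane's deck. Origin at the centre of its underside.
- ice_b: Loose flat slab of whitish ice, irregular, about 66 x 48 x 14 mm, 36 g, lying flat on the lane's deck. Origin at the centre of its underside.
- ice_c: Loose flat slab of whitish ice, irregular, about 62 x 45 x 12 mm, 36 g, lying flat on the lane's deck. Origin at the centre of its underside.
- ice_d: Loose flat slab of whitish ice, irregular, about 72 x 46 x 13 mm, 36 g, lying flat on the lane's deck. Origin at the centre of its underside.

How it is judged:
By the outcome, as a careful person would: the job done as asked, in the order asked, and still so for the second after the job is handed in, with the robot touching nothing.
It also fails if it takes over 72 s, if anything falls off the work surface, if the arm or the gripper's body presses on something with over 40 N, if the wrist force passes 120 N, or if a joint passes its speed limit or range.

ROBOT

A 7-joint arm with a two-finger parallel gripper is mounted at the origin on the work surface. World frame = base frame: x ahead of the robot, y to its left, z up, the work surface at z = 0. Lengths are in m, angles in rad, forces in N, time in s.
With the tool pointing down it reaches from about 0.4 to 0.875 m from the base axis. Payload 19.3 kg.
Tool frame: the origin (TCP) lies at the very end of the fingers, on their centre line; the grasp point (between the pads) lies 19 mm behind it; x points along the fingers, y is the direction in which the jaws open and shut, and the axes are right-handed (so a half turn about x gives the same grasp; the last joint's range is limited). The gripper opens to 85 mm and grips with 20 to 120 N. Pads are 22 mm wide; open, the fingers measure 114 mm over their backs; the gripper's body (76 mm by 85 mm) begins 54 mm behind the grasp point. The pads swing forward as they close: fully open they stand 13 mm farther back than shut.
Start: joints at [-1.183, 0.521, -0.036, 1.599, 0.021, 1.021, -0.113], TCP at [0.276, 0.561, 0.231] pointing down, gripper open.
Joint ranges: [-2.91, 2.91], [-0.3, 2.13], [-1.5, 1.42], [0.17, 2.43], [-1.26, 4.41], [0.16, 1.93], [-2.52, 2.52]. Speed limits (rad/s): [1.89, 1.89, 2.39, 2.39, 3.01, 3.01, 3.01].

INTERFACE

Orientations are given as [roll, pitch, yaw] about the fixed x, y, z axes, in that order (R = Rz(yaw) Ry(pitch) Rx(roll)).
In Python, from workcell import bot, grab_frame, job_done gives the robot as it stands.
- The arm moves only by the shell command python3 -m pendant 'ROWS' [OPENING] [FORCE]. ROWS is JSON, a list of rows, each a list of 4 numbers: the shift along the tool's x, y, z in mm, then the turn about the tool's x in degrees. A call has 1 to 12 rows; each row shifts and turns the commanded pose from where the row before left it, along the tool's axes as they then stand; what a row does not reach is not made up. A row lasts 1/8 s, in which the tool goes at most 62.5 mm and 10.7 degrees, less where a joint would pass 70% of its speed; a pose out of reach is approached as far as the arm can. A call is refused whole if a number of a shift passes 62.5 or a number of a turn 10.7, either way. A call with a gripper value outside its range is refused whole. OPENING is the opening, from -1 (shut) to 1 (fully open), set as the call begins (- or left out, the last holds). The fingers move at their own pace and stop on an object; FORCE is the grip in N (left out, the last holds). Time passes only in rows, so rows that do not move let the fingers close. It gives the time, the measured TCP pose, the force and the opening at its end, in the units of the state.
- bot.observe(): the state, without advancing time (a new reading comes with each control period).
- grab_frame(name): name is "side" or "top" or "wrist"; returns a dict with "img" (384x512x3 uint8, red, green, blue), "fovy" (degrees; the focal length in pixels is half the picture's height over the tangent of half this angle, whatever the lens; pixels are square), "cx", "cy" (the principal point, pixels), "R" (3x3) and "t" (3): a world point X has camera coordinates R X + t. Camera axes: x right, y down, z forward; pixel columns grow to the right and rows downward; lengths in m; the calibration is good to about 2 mm. A picture is of the moment at which its call begins. There is no depth.
- job_done(): hands the job in, once; it reports no verdict.
The state is a dict: "clock": time; "qpos": joint angles; "qd": joint speeds; "joint_efforts": joint torques, N m; "position": TCP position; "tool_rot": TCP orientation; "force": force on the tool from outside, world axes, zero at the start; "moment": the same for the moment, N m; "grip_width": finger opening in m.
Only numpy, scipy, OpenCV 4.12 (cv2) and the standard library are available. Lean on these libraries where they do the work, as an engineer would, in place of code of your own. Each camera call takes 0.05 s, during which the arm holds its last target.

## Working session

There is one attempt and no reset: what is moved stays moved. The work goes in short steps, Python scripts to look and compute and a shell command to move; the robot and the scene stay as the last step left them, time stands still between calls to the robot, and variables do not carry over. Pictures are saved under pics/ and viewed, and the job is handed in when it is done.

```bash
ls; mkdir -p pics
cat > h.py <<'E'
import numpy as np, cv2
from workcell import bot, grab_frame
def save(name,fn):
    f=grab_frame(name); cv2.imwrite('pics/'+fn,f['img'][:,:,::-1]); 
    np.savez('pics/'+fn+'.npz',**{k:np.array(v) for k,v in f.items()}); return f
def load(fn): return np.load('pics/'+fn+'.npz')
def cam(f):
    fl=f['img'].shape[0]/2/np.tan(np.radians(float(f['fovy']))/2); return fl
def ray(f,u,v):
    fl=cam(f); d=np.array([(u-float(f['cx']))/fl,(v-float(f['cy']))/fl,1.]); R=f['R'];c=-R.T@f['t']; d=R.T@d; return c,d/np.linalg.norm(d)
def onz(f,u,v,z):
    c,d=ray(f,u,v); return c+d*(z-c[2])/d[2]
def tri(*obs):
    A=np.zeros((3,3));b=np.zeros(3)
    rs=[ray(*o) for o in obs]
    for c,d in rs:
        P=np.eye(3)-np.outer(d,d);A+=P;b+=P@c
    X=np.linalg.solve(A,b); return X,[np.linalg.norm((np.eye(3)-np.outer(d,d))@(X-c)) for c,d in rs]
def proj(f,X):
    p=f['R']@np.array(X)+f['t'];fl=cam(f);return p[0]/p[2]*fl+float(f['cx']),p[1]/p[2]*fl+float(f['cy'])
def crop(fn,out,x0,y0,x1,y1,s):
    im=cv2.imread('pics/'+fn)[y0:y1,x0:x1]; cv2.imwrite('pics/'+out,cv2.resize(im,None,fx=s,fy=s,interpolation=cv2.INTER_CUBIC))
E
python3 - <<'E'
from h import *
for n in ['side','top','wrist']:
    f=save(n,n+'0.png'); print(n,f['fovy'],f['cx'],f['cy'],-f['R'].T@f['t'])
s=bot.observe(); print(s)
E
```

```text
pics
side 53.73518711671364 256.3526592304766 191.44680665737104 [ 0.31266738 -0.78831175  0.86349315]
top 56.18926167866784 253.1307640599569 190.7196714743627 [0.35114415 0.11497084 1.04184497]
wrist 58.791829457637675 252.65396427756335 191.95684284980996 [0.20246942 0.59667269 0.37383214]
{'clock': 0.15, 'qpos': array([-1.18322068,  0.52183485, -0.03629237,  1.59987674,  0.021231  ,
        1.02107108, -0.11281122]), 'qd': array([ 9.62636720e-06, -1.95099448e-03, -1.24684531e-03, -2.36424356e-03,
       -1.39948030e-03, -9.63378236e-04,  5.85856555e-04]), 'joint_efforts': array([ 3.28759437e-03, -9.27384067e+01,  1.98118575e+00, -3.70055902e+01,
        1.80003466e-02,  6.25027038e-03, -8.08010964e-05]), 'position': array([0.27616609, 0.560406  , 0.23088478]), 'tool_rot': array([-1.45058013,  1.56999132, -1.90839352]), 'force': array([0.60636985, 0.63225525, 0.33668359]), 'moment': array([-0.01571009,  0.01780158, -0.01306193]), 'grip_width': 0.0851902730847874}
```

View pics/top0.png

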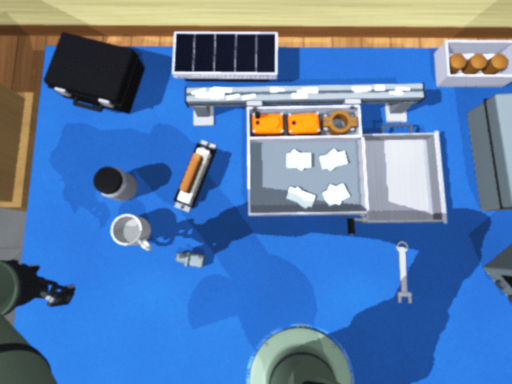

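View pics/side0.png

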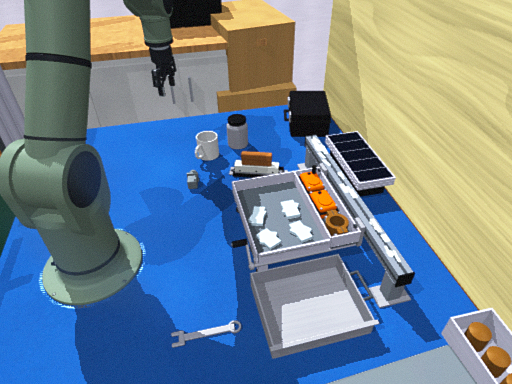

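View pics/wrist0.png

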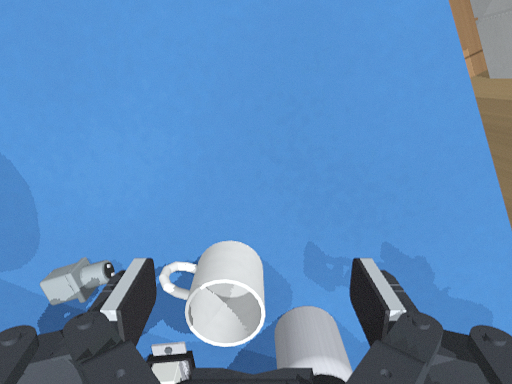

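Top view: tray spans u≈248–367, v≈105–215, with the pan to its right. The scraper is at about (195,175), the knob at about (351,227), and four slabs lie in the lane. The side view shows the same layout. I'll enlarge these for measuring.

Run:
```python
from h import *
crop('top0.png','t_tray.png',235,90,455,250,3.6)
crop('top0.png','t_scr.png',160,130,230,220,6.5)
crop('side0.png','s_tray.png',220,160,380,300,4.2)
crop('side0.png','s_scr.png',220,140,300,185,8)
```

```text
(no output)
```

View pics/t_tray.png

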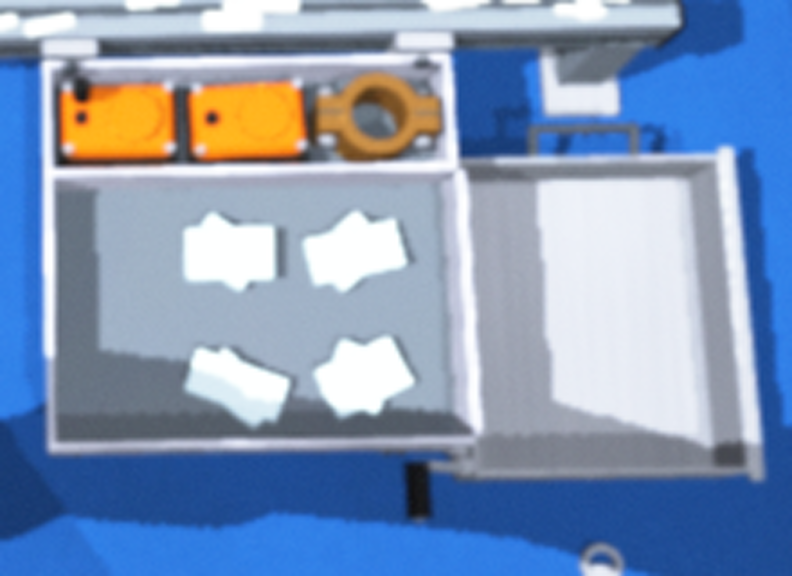

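View pics/t_scr.png

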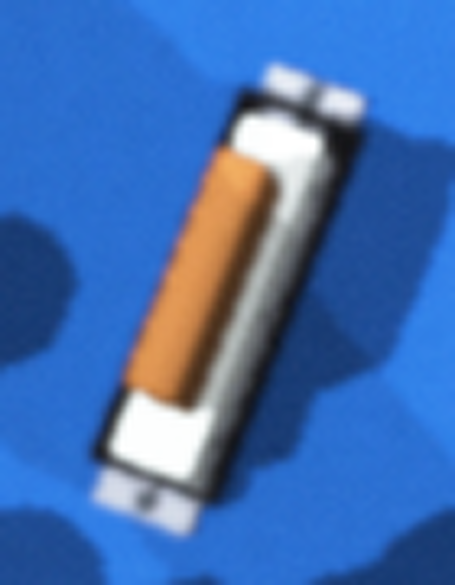

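View pics/s_tray.png

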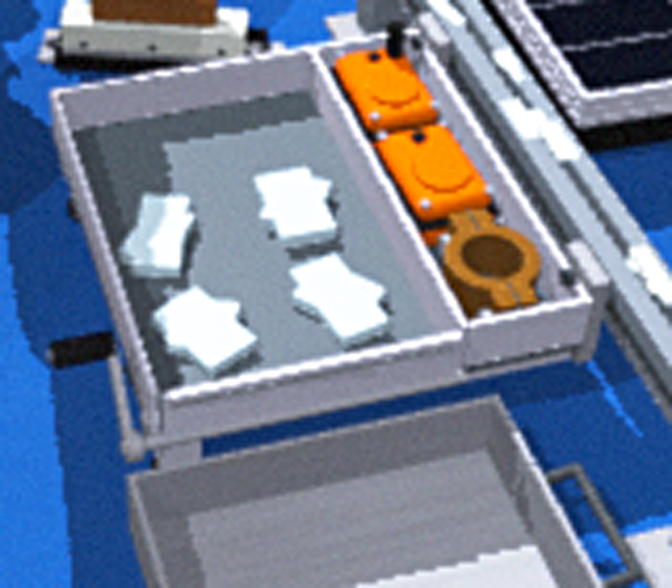

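View pics/s_scr.png

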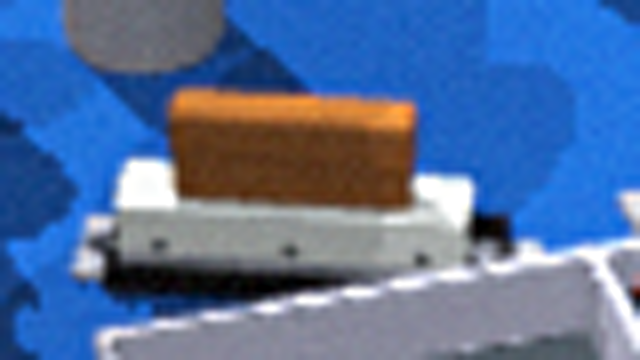

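Run:
```python
from h import *
T=load('top0.png');S=load('side0.png')
t=lambda x,y:(T,235+x/3.6,90+y/3.6); s=lambda x,y:(S,220+x/4.2,160+y/4.2)
t2=lambda x,y:(T,160+x/6.5,130+y/6.5); s2=lambda x,y:(S,220+x/8,140+y/8)
np.set_printoptions(precision=4,suppress=True)
for n,a,b in [('FL',t(50,452),s(52,92)),('FR',t(482,441),s(165,402)),('divgate',t(462,170),s(463,330)),('knob mid',t(418,490),s(82,349)),
 ('grip front',t2(130,388),s2(172,92)),('grip back',t2(272,168),s2(415,105)),
 ]:
    print(n,*tri(a,b))
for n,x,y,z in [('FL',50,450,.11),('BL',42,60,.11),('BR',455,57,.11),('FRg',475,440,.11),('divL',50,172,.11)]: print(n,onz(*t(x,y),z))
for x,y in [(222,148),(272,170),(130,388),(178,405)]: print('grip',onz(*t2(x,y),.091))
for x,y in [(272,62),(368,102),(92,500),(190,535)]: print('rest tabs',onz(*t2(x,y),.004))
```

```text
FL [0.4356 0.1405 0.1093] [np.float64(0.003579285834801684), np.float64(0.003579285834801704)]
FR [ 0.449  -0.1707  0.1078] [np.float64(0.004573714505294132), np.float64(0.004573714505294231)]
divgate [ 0.6474 -0.1614  0.1125] [np.float64(0.0022108171060804846), np.float64(0.0022108171060806897)]
knob mid [ 0.4099 -0.1219  0.1138] [np.float64(0.0017275570026688471), np.float64(0.0017275570026689215)]
grip front [0.5028 0.3276 0.0903] [np.float64(0.0020798259929474417), np.float64(0.0020798259929474916)]
grip back [0.5967 0.2694 0.1055] [np.float64(0.005566251698600107), np.float64(0.005566251698600048)]
FL [0.4334 0.1408 0.11  ]
BL [0.7288 0.1518 0.11  ]
BR [ 0.7341 -0.1593  0.11  ]
FRg [ 0.4448 -0.1645  0.11  ]
divL [0.6411 0.1443 0.11  ]
grip [0.6031 0.2935 0.091 ]
grip [0.5938 0.2722 0.091 ]
grip [0.5006 0.3275 0.091 ]
grip [0.4938 0.3073 0.091 ]
rest tabs [0.6671 0.2884 0.004 ]
rest tabs [0.6486 0.2436 0.004 ]
rest tabs [0.4633 0.3616 0.004 ]
rest tabs [0.4482 0.317  0.004 ]
```

```bash
cat > fit.py <<'E'
from h import *
from scipy.optimize import least_squares
def Rz(a): return np.array([[np.cos(a),-np.sin(a),0],[np.sin(a),np.cos(a),0],[0,0,1]])
def w(p,X): return Rz(p[2])@np.array(X)+[p[0],p[1],0]
def fit(obs,p0):
    f=lambda p: np.concatenate([np.array(proj(o[0],w(p,X)))-o[1:] for o,X in obs])
    r=least_squares(f,p0,loss='soft_l1'); return r.x, r.fun.reshape(-1,2)
def overlay(fn,out,lines,p,box,s,T):
    im=cv2.imread('pics/'+fn); x0,y0,x1,y1=box
    im=cv2.resize(im[y0:y1,x0:x1],None,fx=s,fy=s,interpolation=cv2.INTER_CUBIC)
    for a,b in lines:
        q=[tuple(int(round((c+.5-o)*s)) for c,o in zip(proj(T,w(p,X)),(x0,y0))) for X in (a,b)]
        cv2.line(im,*q,(0,0,255),1)
    cv2.imwrite('pics/'+out,im)
E
python3 - <<'E'
from fit import *
np.set_printoptions(precision=4,suppress=True)
T=load('top0.png');S=load('side0.png')
t=lambda x,y:(T,235+x/3.6-.5,90+y/3.6-.5); s=lambda x,y:(S,220+x/4.2-.5,160+y/4.2-.5)
t2=lambda x,y:(T,160+x/6.5-.5,130+y/6.5-.5); s2=lambda x,y:(S,220+x/8-.5,140+y/8-.5)
obs=[(t(50,450),(-.1475,.155,.11)),(t(42,60),(.1475,.155,.11)),(t(455,57),(.1475,-.155,.11)),(t(50,172),(.06,.155,.11)),(s(53,92),(-.1475,.155,.11)),(s(160,402),(-.1475,-.155,.11)),(s(463,330),(.06,-.155,.11)),(s(315,52),(.06,.152,.11))]
p,r=fit(obs,[.59,0,.03]);print(p);print(r)
pt=p
for n,X in [('knob',(-.0425-.138,-.155+.046,.0665+.046)),('lane',(-.0425,0,.07))]: print(n,w(p,X))
print(proj(T,w(p,(-.0425-.138,-.109,.1125))),proj(S,w(p,(-.0425-.138,-.109,.1125))),'meas',t(418,490)[1:],s(82,349)[1:])
q=[(-.1475,.155,.11),(.1475,.155,.11),(.1475,-.155,.11),(-.1475,-.155,.11)]
L=[(q[i],q[(i+1)%4]) for i in range(4)]+[((.06,-.155,.11),(.06,.155,.11))]
c=lambda x0,x1,y0,y1,z:[((x0,y0,z),(x1,y0,z)),((x1,y0,z),(x1,y1,z)),((x1,y1,z),(x0,y1,z)),((x0,y1,z),(x0,y0,z))]
L+=c(-.1425,.0575,-.152,.15,.07)+c(-.2005,-.1605,-.118,-.100,.1125)+c(-.1675,.0825,-.377,-.167,.055)
overlay('top0.png','o1.png',L,p,(235,90,455,250),3.6,T)
overlay('side0.png','o2.png',L,p,(220,160,390,360),3,S)
g=[(t2(222,148),(.055,.012,.091)),(t2(272,170),(.055,-.012,.091)),(t2(130,388),(-.055,.012,.091)),(t2(182,408),(-.055,-.012,.091)),(s2(172,92),(-.055,.012,.091)),(s2(415,102),(.055,.012,.091))]
p,r=fit(g,[.55,.3,-.35]);print('scr',p);print(r)
L=c(-.055,.055,-.012,.012,.091)+c(-.08,.08,-.018,.018,.044)+c(-.088,.088,-.026,.026,.014)
overlay('top0.png','o3.png',L,p,(160,130,230,220),6.5,T)
overlay('side0.png','o4.png',L,p,(220,140,300,185),8,S)
a=cv2.imread('pics/o3.png');b=cv2.imread('pics/o4.png');b=cv2.resize(b,(340,191));h=np.zeros((585,340,3),np.uint8);h[:191]=b
cv2.imwrite('pics/o34.png',np.hstack([a,h]))
E
```

```text
[ 0.5877 -0.0082  0.0307]
[[-0.0389 -0.319 ]
 [ 0.7132 -0.0392]
 [ 0.1639 -1.5499]
 [-1.0875 -0.1702]
 [-0.9844  0.2103]
 [-1.8278 -0.3424]
 [ 1.3606  1.0172]
 [-0.8862 -0.3135]]
knob [ 0.4106 -0.1227  0.1125]
lane [ 0.5452 -0.0095  0.07  ]
(np.float64(351.30436473250234), np.float64(225.1795470029009)) (np.float64(239.22971414302077), np.float64(243.71416128453058)) meas (350.6111111111111, 225.61111111111111) (239.02380952380952, 242.59523809523807)
scr [ 0.5497  0.3011 -0.3213]
[[-0.0514 -0.4203]
 [ 0.4744 -1.0134]
 [-0.3752  0.2481]
 [-0.0476  0.0684]
 [-0.6228  0.1564]
 [-0.467   0.3192]]
```

View pics/o1.png

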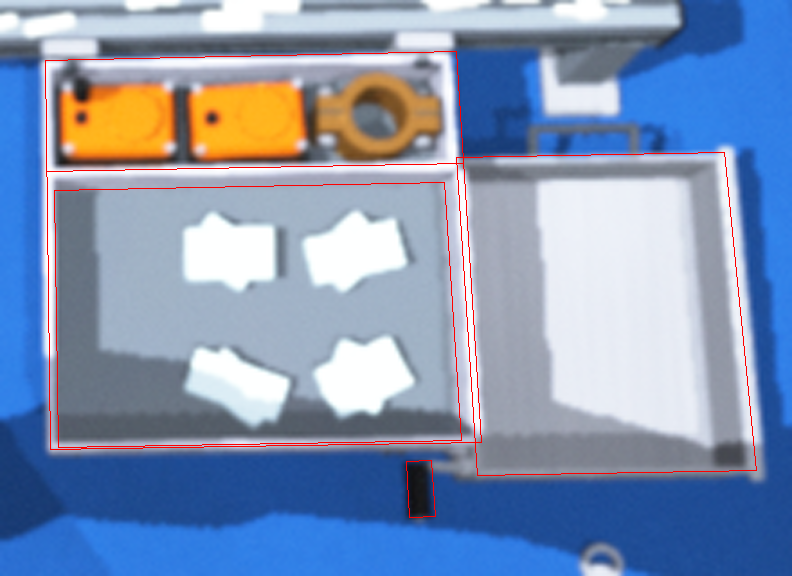

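View pics/o2.png

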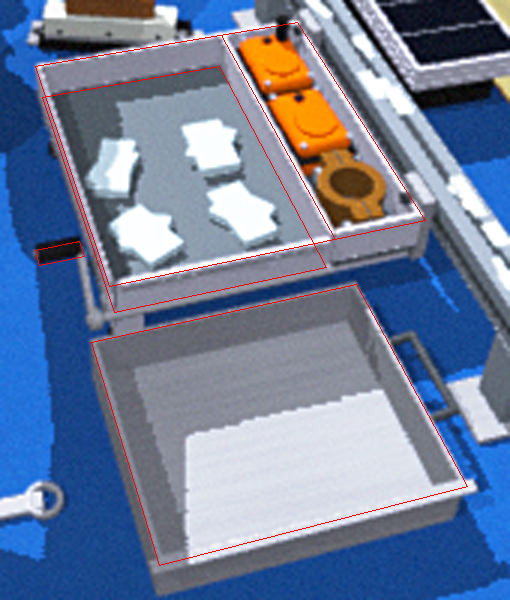

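View pics/o34.png

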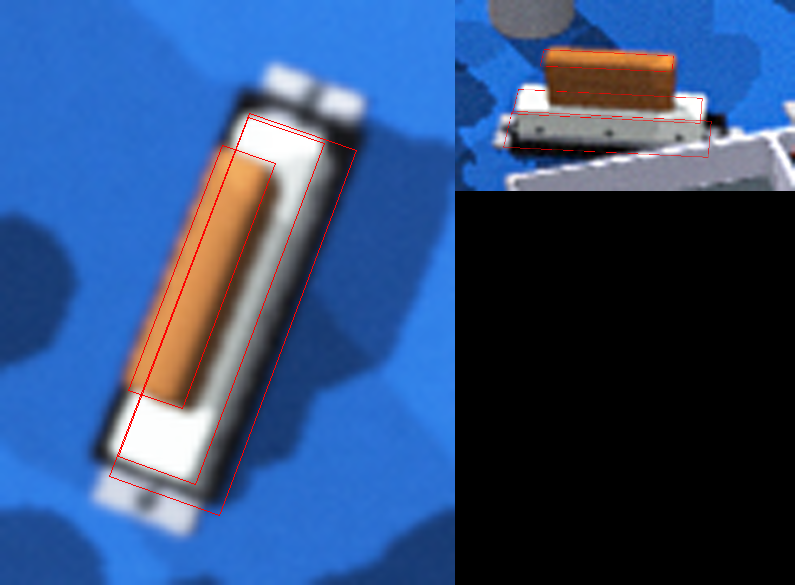

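```bash
cat >> h.py <<'E'
from scipy.spatial.transform import Rotation as Ro
def tool():
    s=bot.observe(); return s['position'],Ro.from_euler('xyz',s['tool_rot']).as_matrix(),s
def go(target,yaw_jaw=None):
    "remaining shift in tool axes (mm) to world target; turn to bring tool y to angle yaw_jaw (mod pi)"
    p,R,s=tool(); d=R.T@(np.array(target)-p)*1000
    a=np.arctan2(R[1,1],R[0,1]); out=[d]
    if yaw_jaw is not None:
        e=(yaw_jaw-a+np.pi/2)%np.pi-np.pi/2
        out.append(np.degrees(e)*np.sign(R[2,0])) # tool x down => turn sign
    print('clock %.2f'%s['clock'],'pos',p.round(4),'jawang %.1f'%np.degrees(a),'shift',d.round(1),'turn',out[1:] ,'q7 %.2f'%s['qpos'][6],'F',s['force'].round(1),'w %.4f'%s['grip_width'])
E
python3 - <<'E'
from h import *
print(tool()[1].round(3)); f=load('wrist0.png'); print(f['R'].round(3))
go((.45,.32,.25),None); go((.41,-.12,.2),np.pi/2+.02)
E
```

```text
[[-0.     0.442  0.897]
 [-0.001  0.897 -0.442]
 [-1.    -0.001  0.   ]]
[[ 0.443  0.897  0.   ]
 [ 0.85  -0.42   0.318]
 [ 0.285 -0.141 -0.948]]
clock 0.15 pos [0.2762 0.5604 0.2309] jawang 63.8 shift [ -19.  -138.8  262.2] turn [] q7 -0.11 F [0.6 0.6 0.3] w 0.0852
clock 0.15 pos [0.2762 0.5604 0.2309] jawang 63.8 shift [  31.4 -551.2  420.8] turn [np.float64(-27.37669270794712)] q7 -0.11 F [0.6 0.6 0.3] w 0.0852
```

```bash
python3 -m pendant '[[-12,-20,46,0],[-12,-20,46,0],[-12,-20,46,0],[-11,-20,46,0],[-11,-20,46,0],[-11,-20,46,0],[0,0,0,0],[0,0,0,0]]'
python3 - <<'E'
from h import *
save('wrist','w1.png'); go((.41,-.12,.2),np.pi/2+.02)
E
```

```text
clock: 1.15
position: [0.4703, 0.3314, 0.3]
tool_rot: [-2.839, 1.57, 2.986]
force: [-0.9, -0.6, -0.6]
grip_width: 0.0852
clock 1.20 pos [0.47   0.3318 0.3   ] jawang 63.8 shift [ 100.  -432.   145.4] turn [np.float64(-27.307118233869453)] q7 0.41 F [ 0.5 -0.2  0.3] w 0.0854
```

View pics/w1.png

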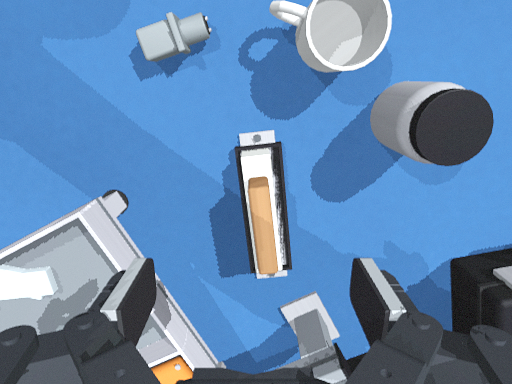

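Run:
```python
from h import *
crop('w1.png','w1c.png',215,120,315,290,3.5)
crop('w1.png','w1d.png',0,180,215,384,3)
```

```text
(no output)
```

View pics/w1c.png

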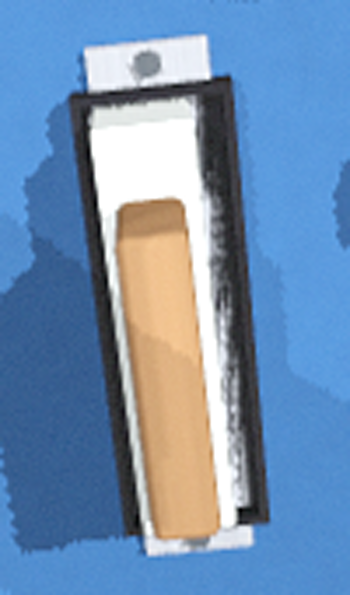

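View pics/w1d.png

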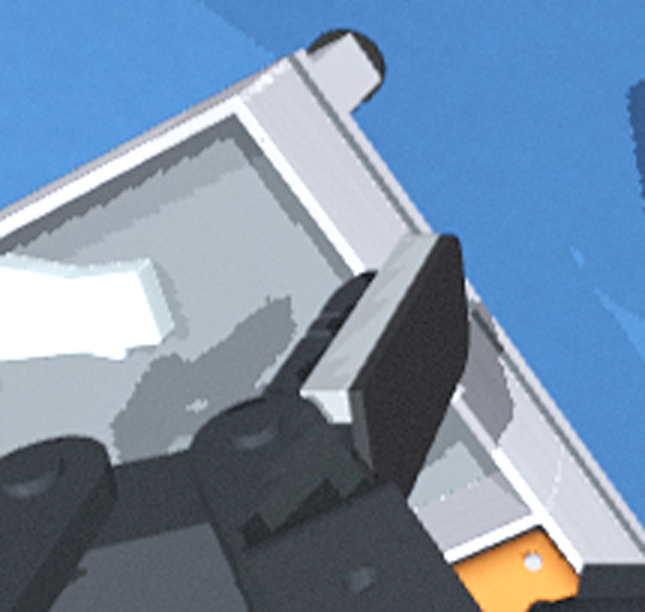

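Run:
```python
from fit import *
np.set_printoptions(precision=4,suppress=True)
T=load('top0.png');S=load('side0.png');W=load('w1.png')
w_=lambda x,y:(W,215+x/3.5-.5,120+y/3.5-.5)
t2=lambda x,y:(T,160+x/6.5-.5,130+y/6.5-.5); s2=lambda x,y:(S,220+x/8-.5,140+y/8-.5)
c=lambda x0,x1,y0,y1,z:[((x0,y0,z),(x1,y0,z)),((x1,y0,z),(x1,y1,z)),((x1,y1,z),(x0,y1,z)),((x0,y1,z),(x0,y0,z))]
# near end = -x ; left of image = ? camera x=(.443,.897): left is -y side
g=[(w_(118,238),(-.055,-.012,.091)),(w_(188,234),(-.055,.012,.091)),(w_(153,537),(.055,-.012,.091)),(w_(219,535),(.055,.012,.091))]
p,r=fit(g,[.55,.3,-.35]);print('scr wrist',p);print(r)
g2=g+[(t2(222,148),(.055,.012,.091)),(t2(272,170),(.055,-.012,.091)),(t2(130,388),(-.055,.012,.091)),(t2(182,408),(-.055,-.012,.091))]
p2,r=fit(g2,[.55,.3,-.35]);print('scr both',p2);print(r)
for n,a,b in [('n-L',(182,408),(118,238)),('nR',(130,388),(188,234)),('fL',(272,170),(153,537)),('fR',(222,148),(219,535))]: print(n,*tri(t2(*a),w_(*b)))
cs=[onz(*w_(x,y),.014) for x,y in [(72,97),(230,78),(270,522),(128,535)]]; print(np.array(cs),np.mean(cs,0)); print([np.linalg.norm(cs[i]-cs[(i+1)%4]) for i in range(4)])
d=cs[2]+cs[3]-cs[0]-cs[1];print('rest yaw',np.arctan2(d[1],d[0]))
ct=[onz(*t2(x,y),.014) for x,y in [(240,90),(365,122),(95,458),(215,503)]];print('top rest',np.array(ct),np.mean(ct,0)); 
L=c(-.055,.055,-.012,.012,.091)+c(-.08,.08,-.018,.018,.044)
overlay('w1.png','o5.png',L,p,(215,120,315,290),3.5,W)
```

```text
scr wrist [ 0.5507  0.3051 -0.3498]
[[-1.1256 -0.3744]
 [ 0.9125 -1.5309]
 [-0.5864  2.0267]
 [ 0.7193  0.672 ]]
scr both [ 0.5503  0.3045 -0.3468]
[[-1.9365 -0.4052]
 [ 0.0944 -1.6234]
 [-1.0573  1.9751]
 [ 0.2434  0.5686]
 [-0.7567 -0.5861]
 [-0.3143 -0.9745]
 [-2.0562 -0.2744]
 [-1.8178 -0.2439]]
n-L [0.498  0.3107 0.0763] [np.float64(0.0020103073901881117), np.float64(0.0020103073901881516)]
nR [0.5053 0.3319 0.0815] [np.float64(0.001964112214823584), np.float64(0.001964112214823569)]
fL [0.5974 0.2751 0.0866] [np.float64(0.0012517290251650528), np.float64(0.001251729025165117)]
fR [0.6059 0.2961 0.0883] [np.float64(0.000963559997852342), np.float64(0.0009635599978524645)]
[[0.4619 0.3108 0.014 ]
 [0.4811 0.3652 0.014 ]
 [0.6546 0.3031 0.014 ]
 [0.6342 0.2482 0.014 ]] [0.558  0.3068 0.014 ]
[np.float64(0.057658196274721824), np.float64(0.1843062532180574), np.float64(0.05858852147677652), np.float64(0.18334007819596115)]
rest yaw -0.3461900008278333
top rest [[0.6523 0.3024 0.014 ]
 [0.6378 0.2449 0.014 ]
 [0.4824 0.3604 0.014 ]
 [0.4631 0.306  0.014 ]] [0.5589 0.3034 0.014 ]
```

View pics/o5.png

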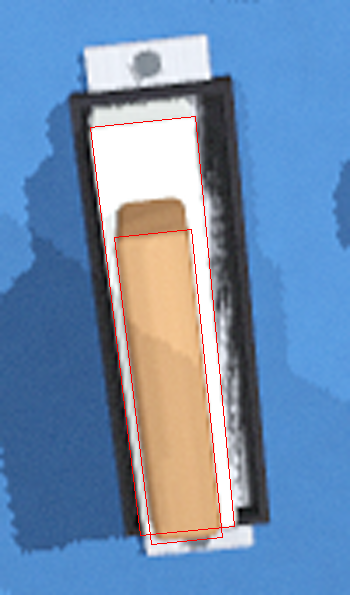

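```bash
python3 -m pendant '[[6,-52,17,0],[6,-52,17,0],[6,-52,17,0],[6,-52,17,0],[6,-52,17,0],[6,-52,17,0],[6,-51,17,0],[6,-51,17,0],[0,0,0,-9],[0,0,0,-9],[0,0,0,-9],[0,0,0,0]]' -0.4
python3 - <<'E'
from h import *
save('wrist','w2.png'); go((.41,-.12,.2),np.pi/2+.02)
E
```

```text
clock: 2.7
position: [0.4098, -0.0996, 0.2521]
tool_rot: [2.569, 1.57, 2.583]
force: [-0.6, -0.6, 0.9]
grip_width: 0.0255
clock 2.75 pos [ 0.4098 -0.0998  0.2522] jawang 90.6 shift [ 52.2 -20.2  -0.1] turn [np.float64(-0.5078736551697416)] q7 1.73 F [ 0.  -0.4 -0.1] w 0.0258
```

View pics/w2.png

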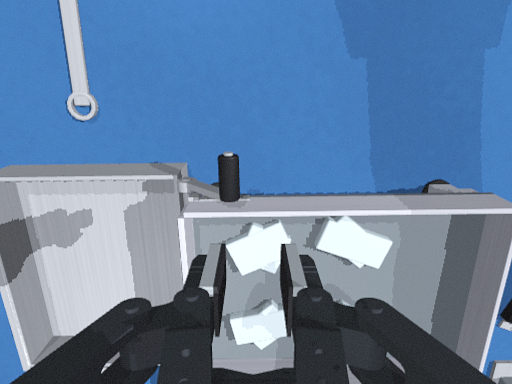

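Run:
```python
from h import *
crop('w2.png','w2a.png',150,130,310,230,5)
crop('w2.png','w2b.png',412,150,512,384,2.5)
```

```text
(no output)
```

View pics/w2a.png

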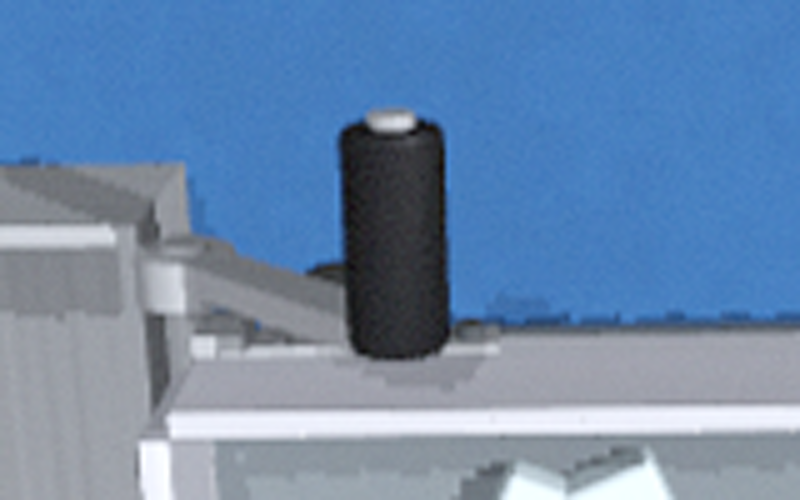

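View pics/w2b.png

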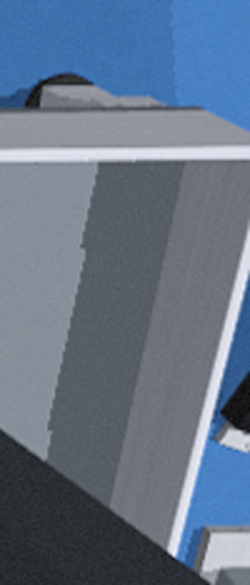

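Run:
```python
from fit import *
np.set_printoptions(precision=4,suppress=True)
W=load('w2.png');T=load('top0.png')
a=lambda x,y:(W,150+x/5-.5,130+y/5-.5); b=lambda x,y:(W,412+x/2.5-.5,150+y/2.5-.5)
for q in [a(175,411),a(800,405),b(5,148),b(240,150)]: print('front',onz(*q,.11))
for q in [b(248,250),b(185,555)]: print('end',onz(*q,.11))
# knob ends: axis
print(tri(a(391,135),(T,235+418/3.6-.5,90+518/3.6-.5)))
print(onz(*a(398,345),.1215),onz(*a(391,135),.1215))
print(tri(a(396,240),(T,235+418/3.6-.5,90+490/3.6-.5)))
```

```text
front [ 0.443  -0.1603  0.11  ]
front [ 0.4404 -0.0478  0.11  ]
front [0.4375 0.0455 0.11  ]
front [0.4372 0.1303 0.11  ]
end [0.4772 0.1434 0.11  ]
end [0.6236 0.1536 0.11  ]
(array([ 0.39  , -0.12  ,  0.1159]), [np.float64(0.0006952368082972851), np.float64(0.0006952368082972637)])
[ 0.4258 -0.1193  0.1215] [ 0.3893 -0.1201  0.1215]
(array([ 0.4092, -0.1201,  0.1149]), [np.float64(0.00023921946633254223), np.float64(0.00023921946633247197)])
```

```bash
python3 -m pendant '[[0,-21,-4,-0.5],[50,0,0,0],[50,0,0,0],[30,0,0,0],[16,0,0,0],[16,0,0,0],[0,0,0,0]]' -0.38
python3 - <<'E'
from h import *
save('wrist','w3.png'); save('side','s3.png'); go((.41,-.12,.2),np.pi/2+.02)
crop('w3.png','w3a.png',150,100,370,300,3)
crop('s3.png','s3a.png',200,190,300,290,5)
E
```

```text
clock: 3.62
position: [0.4056, -0.1211, 0.0896]
tool_rot: [3.066, 1.569, 3.085]
force: [0.5, -0.7, -0.2]
grip_width: 0.0264
clock 3.73 pos [ 0.4062 -0.1214  0.0906] jawang 91.2 shift [-109.4    1.3    3.8] turn [np.float64(0.042535741168673445)] q7 1.90 F [-0.9 -0.4  0.7] w 0.0266
```

View pics/w3a.png

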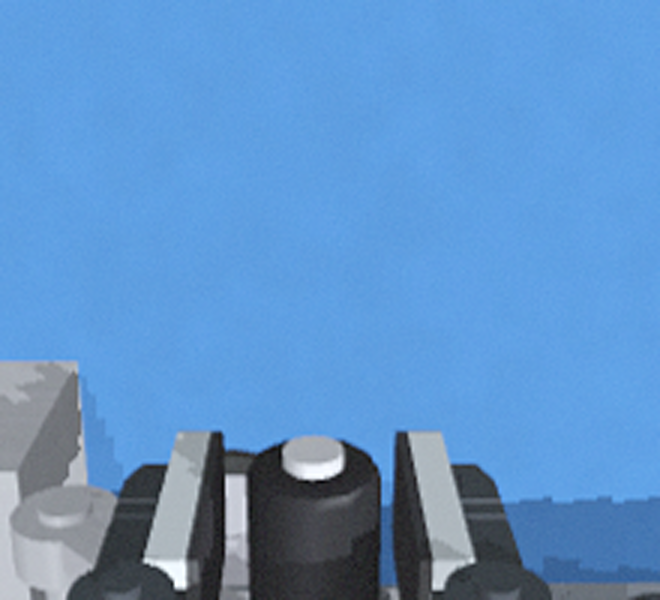

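View pics/s3a.png

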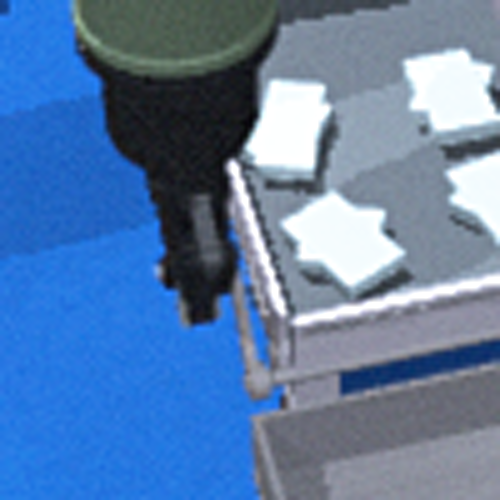

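```bash
python3 -m pendant '[[0,-10,0,0],[0,-15,0,0],[0,-15,0,0],[0,-15,0,0],[0,-15,0,0],[0,-15,0,0],[0,-8,0,0],[0,0,0,0]]'
python3 - <<'E'
from h import *
save('side','s4.png'); go((.41,-.22,.2),np.pi/2+.02)
crop('s4.png','s4a.png',200,190,400,340,4)
E
```

```text
clock: 4.72
position: [0.4078, -0.2151, 0.0902]
tool_rot: [-2.656, 1.57, -2.635]
force: [0.2, 0.1, -0.7]
grip_width: 0.0262
clock 4.78 pos [ 0.4078 -0.2146  0.0902] jawang 91.2 shift [-109.8   -5.4    2. ] turn [np.float64(0.0946627287793674)] q7 2.09 F [-0.5  1.4 -0.9] w 0.0265
```

View pics/s4a.png

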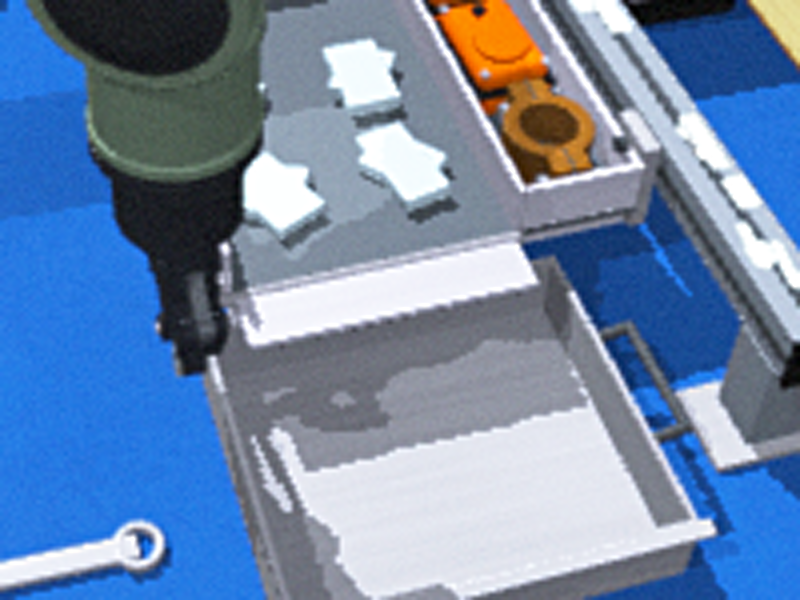

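```bash
python3 -m pendant '[[0,-3,0,0],[0,0,0,0]]'; python3 -m pendant '[[0,-2,0,0],[0,0,0,0]]';python3 -m pendant '[[0,-2,0,0],[0,0,0,0]]'
```

```text
clock: 5.03
position: [0.4081, -0.2168, 0.0902]
tool_rot: [2.261, 1.57, 2.284]
force: [-0.0, 3.8, 0.2]
grip_width: 0.0266
clock: 5.28
position: [0.408, -0.2173, 0.09]
tool_rot: [2.067, 1.568, 2.091]
force: [0.4, 16.3, 1.3]
grip_width: 0.0267
clock: 5.52
position: [0.408, -0.2176, 0.0898]
tool_rot: [2.032, 1.566, 2.057]
force: [1.9, 28.9, 0.8]
grip_width: 0.0266
```

```bash
python3 -m pendant '[[0,8,0,0],[0,0,0,0]]'; python3 -m pendant '[[-30,0,0,0],[-55,0,0,0],[-55,0,0,0],[-40,0,0,0],[0,0,0,0]]'
python3 - <<'E'
from h import *
save('side','s5.png'); go((.551,.3045,.2),np.radians(70.1))
crop('s5.png','s5a.png',200,190,400,340,4)
E
```

```text
clock: 5.78
position: [0.4082, -0.2133, 0.0904]
tool_rot: [-1.21, 1.571, -1.187]
force: [0.8, -0.6, 0.4]
grip_width: 0.0265
clock: 6.4
position: [0.4091, -0.2145, 0.273]
tool_rot: [-0.359, 1.565, -0.338]
force: [1.1, -0.0, -0.3]
grip_width: 0.0268
clock 6.45 pos [ 0.4084 -0.214   0.2713] jawang 91.2 shift [ 71.2 515.4 153.6] turn [np.float64(21.14492896086318)] q7 2.01 F [-0.3 -0.  -1.2] w 0.0268
```

View pics/s5a.png

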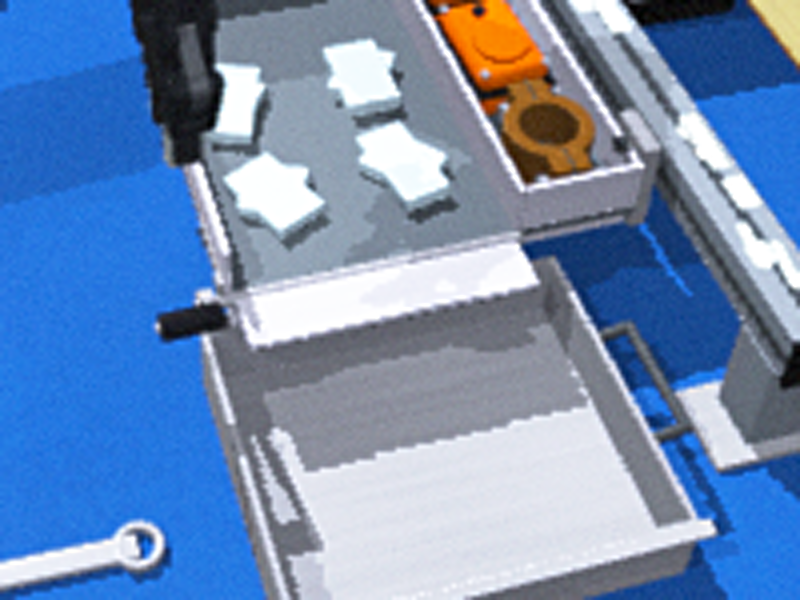

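Gate is flat at its stop, with the knob at crop (195,320). Next, the scraper.

```bash
python3 -m pendant '[[7,51,15,0],[7,51,15,0],[7,51,15,0],[7,51,15,0],[7,52,15,0],[7,52,15,0],[7,52,15,0],[7,52,16,0],[7,52,16,0],[7,51,16,0],[0,0,0,10.5],[0,0,0,10.5]]' 0.5
python3 - <<'E'
from h import *
go((.551,.3045,.2),np.radians(70.1))
E
```

```text
clock: 7.95
position: [0.5493, 0.3045, 0.1982]
tool_rot: [-2.11, 1.568, -2.46]
force: [0.1, -0.1, 0.1]
grip_width: 0.0639
clock 7.95 pos [0.5493 0.3045 0.1982] jawang 70.0 shift [-1.8  0.6  1.6] turn [np.float64(-0.1474619330025376)] q7 0.67 F [ 0.1 -0.1  0.1] w 0.0639
```

```bash
python3 -m pendant '[[45,0,1,0],[40,0,0,0],[0,0,0,0]]'
python3 - <<'E'
from h import *
save('wrist','w6.png');save('top','t6.png'); go((.551,.3045,.056),np.radians(70.1))
crop('w6.png','w6a.png',130,180,400,384,2.9)
E
```

```text
clock: 8.32
position: [0.5489, 0.3029, 0.1118]
tool_rot: [-2.18, 1.564, -2.525]
force: [-0.3, 0.2, 1.4]
grip_width: 0.0639
clock 8.43 pos [0.5508 0.3042 0.1156] jawang 70.3 shift [59.6  0.4  0. ] turn [np.float64(0.1501620121947761)] q7 0.68 F [-0.2  0.7  0.3] w 0.0641
```

View pics/w6a.png

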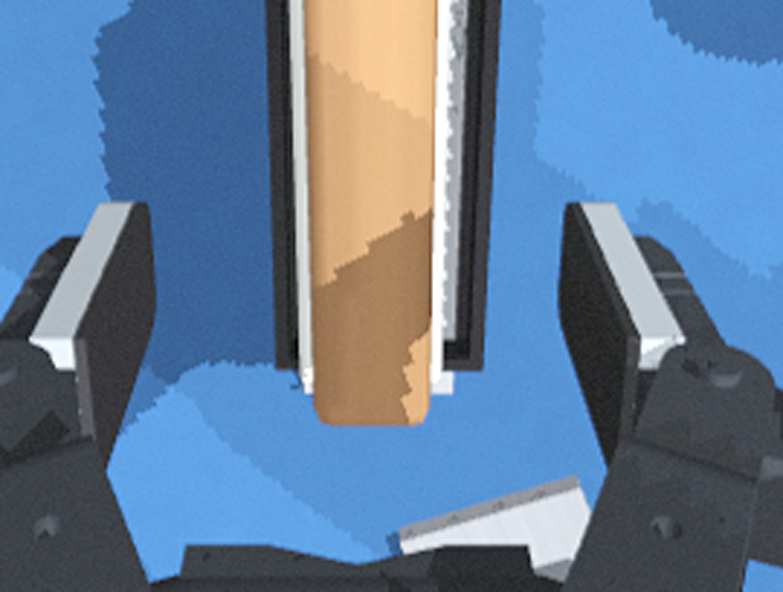

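```bash
python3 -m pendant '[[30,1,0,0],[29,1,0,0],[0,0,0,0],[0,0,0,0]]'; python3 -m pendant '[[0,0,0,0],[0,0,0,0],[0,0,0,0]]' -1 60
python3 - <<'E'
from h import *
save('wrist','w7.png');save('side','s7.png'); go((.551,.3045,.056),np.radians(70.1))
crop('w7.png','w7a.png',130,180,400,384,2.9)
crop('s7.png','s7a.png',200,100,300,190,6)
E
```

```text
clock: 8.93
position: [0.5522, 0.3066, 0.0582]
tool_rot: [0.874, 1.569, 0.529]
force: [1.2, 0.4, 0.4]
grip_width: 0.064
clock: 9.3
position: [0.5516, 0.3065, 0.0571]
tool_rot: [0.999, 1.57, 0.655]
force: [-2.4, -1.4, 8.4]
grip_width: 0.0236
clock 9.40 pos [0.5516 0.3065 0.0571] jawang 70.3 shift [ 1.1 -2.1  0.1] turn [np.float64(0.1596464741729463)] q7 0.69 F [-1.7 -0.4  8.2] w 0.0236
```

View pics/w7a.png

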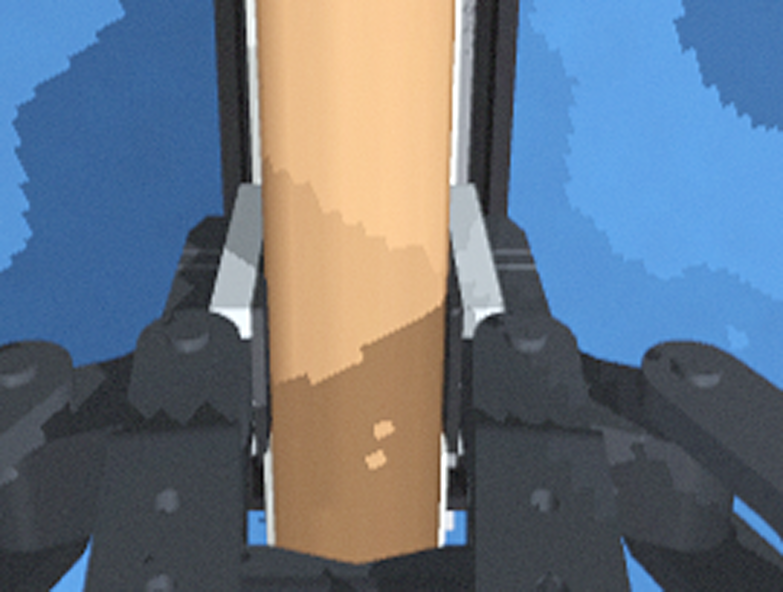

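View pics/s7a.png

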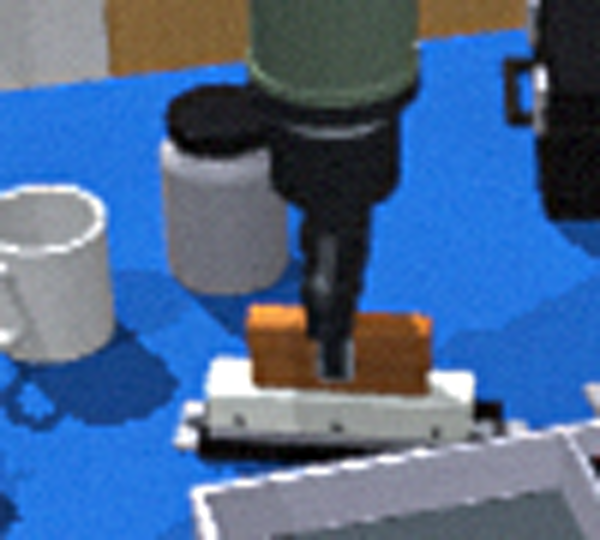

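```bash
python3 -m pendant '[[-25,0,0,0],[-45,0,0,0],[-50,0,0,0],[-40,0,0,0],[0,0,0,-10.5],[0,0,0,-10.5],[0,0,0,0]]'
python3 - <<'E'
from h import *
go((.5419,.1131,.210),np.radians(91.2))
E
```

```text
clock: 10.28
position: [0.5512, 0.306, 0.2164]
tool_rot: [2.718, 1.57, 2.739]
force: [0.2, -0.8, -2.6]
grip_width: 0.023
clock 10.28 pos [0.5512 0.306  0.2164] jawang 91.2 shift [   6.3 -192.7  -13.4] turn [np.float64(0.004171356975042103)] q7 0.99 F [ 0.2 -0.8 -2.6] w 0.0230
```

```bash
python3 -m pendant '[[0,-48,-3,0],[0,-48,-3,0],[0,-48,-4,0],[0,-48,-3,0],[20,-1,0,0],[10,0,0,0],[0,0,0,0]]'
python3 - <<'E'
from h import *
save('top','t8.png');save('side','s8.png');save('wrist','w8.png')
go((.5419,.1131,.1231),np.radians(91.2))
crop('t8.png','t8a.png',235,90,455,250,3.6)
crop('s8.png','s8a.png',210,110,350,270,4)
E
```

```text
clock: 11.15
position: [0.5422, 0.1136, 0.1857]
tool_rot: [-2.992, 1.569, -2.971]
force: [0.3, -0.4, -2.4]
grip_width: 0.0232
clock 11.30 pos [0.5427 0.1137 0.1867] jawang 91.3 shift [63.6 -0.6 -0.9] turn [np.float64(0.06819069343639027)] q7 1.29 F [ 0.1  0.3 -2.3] w 0.0232
```

View pics/t8a.png

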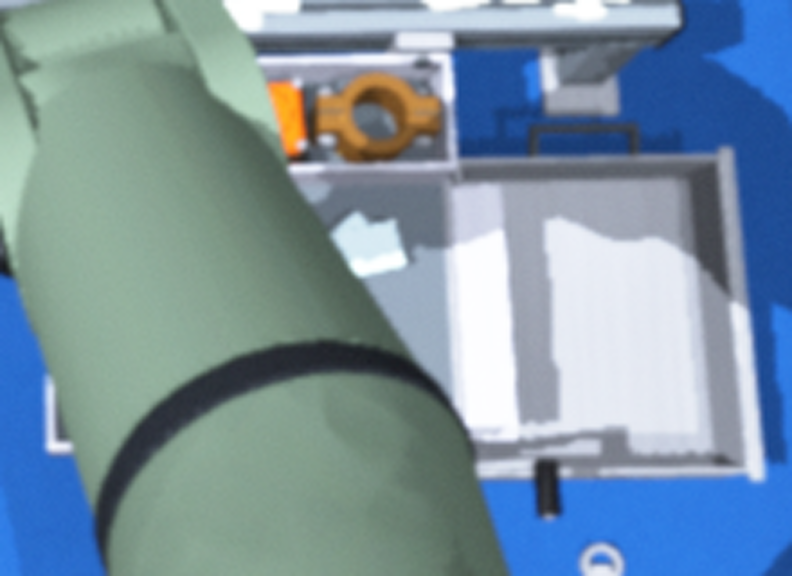

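View pics/s8a.png

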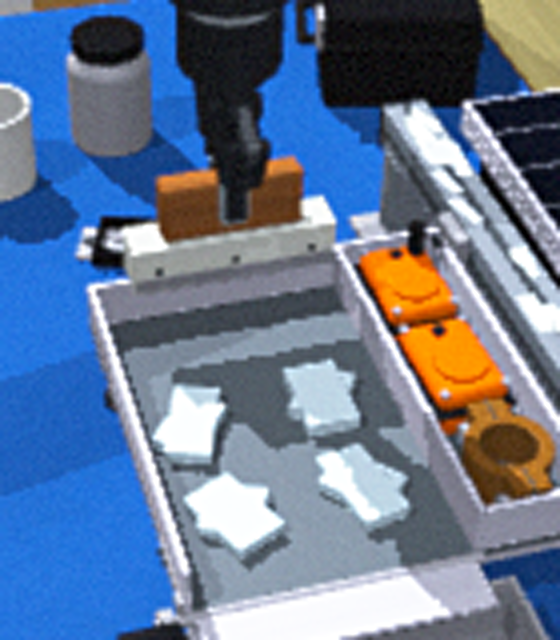

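View pics/w8.png

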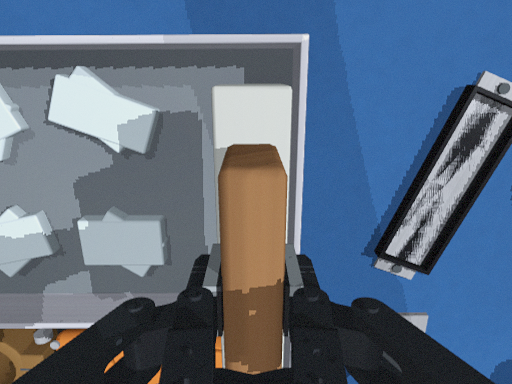

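Run:
```python
from h import *
np.set_printoptions(precision=4,suppress=True)
W=load('w8.png')
print(onz(W,214,88,.1736),onz(W,291,87,.1736))
print('end wall in/out',onz(W,300,100,.11),onz(W,308,37,.11),onz(W,306,100,.11),'front wall',onz(W,50,37,.11),onz(W,280,36,.11))
print('slabs', onz(W,158,110,.083),onz(W,168,215,.083), 'near',onz(W,75,68,.083),'far',onz(W,150,274,.083), onz(W,110,274,.083))
print('divider inner',onz(W,20,296,.07),onz(W,190,295,.07))
```

```text
[0.4653 0.0953 0.1736] [0.4641 0.129  0.1736]
end wall in/out [0.4732 0.142  0.11  ] [0.4372 0.1444 0.11  ] [0.4732 0.1457 0.11  ] front wall [ 0.4405 -0.0077  0.11  ] [0.437  0.1278 0.11  ]
slabs [0.4837 0.0459 0.083 ] [0.5637 0.0483 0.083 ] near [ 0.457  -0.0086  0.083 ] far [0.617  0.0303 0.083 ] [ 0.6176 -0.0029  0.083 ]
divider inner [ 0.6502 -0.0919  0.07  ] [0.6461 0.0601 0.07  ]
```

```bash
python3 -m pendant '[[30,0,-4,0],[24,0,0,0],[6,0,0,0],[0,0,0,0]]'; python3 -m pendant '[[2,0,0,0],[0,0,0,0]]';python3 -m pendant '[[1.5,0,0,0],[0,0,0,0]]'
```

```text
clock: 11.8
position: [0.5388, 0.1132, 0.1268]
tool_rot: [0.175, 1.571, 0.197]
force: [-0.7, 0.6, -2.6]
grip_width: 0.0232
clock: 12.05
position: [0.5388, 0.1131, 0.1248]
tool_rot: [0.286, 1.57, 0.308]
force: [0.4, 0.2, -2.4]
grip_width: 0.0231
clock: 12.3
position: [0.5388, 0.113, 0.1232]
tool_rot: [0.238, 1.57, 0.26]
force: [-0.1, -1.1, 2.5]
grip_width: 0.0232
```

```bash
python3 -m pendant '[[-0.7,0,0,0],[0,-15,0,0],[0,-18,0,0],[0,-18,0,0],[0,-18,0,0],[0,-18,0,0],[0,-18,0,0],[0,-15,0,0],[0,0,0,0]]'
python3 - <<'E'
from h import *
save('side','s9.png');save('wrist','w9.png')
go((.5419,-.195,.1239),np.radians(91.2))
crop('s9.png','s9a.png',210,150,370,290,4.2)
E
```

```text
clock: 13.42
position: [0.5412, -0.0084, 0.1235]
tool_rot: [-1.496, 1.57, -1.476]
force: [-0.8, 0.4, -3.0]
grip_width: 0.0238
clock 13.53 pos [ 0.5412 -0.0067  0.1235] jawang 91.3 shift [  -0.5 -188.3   -3.5] turn [np.float64(0.07362582704118963)] q7 1.51 F [ 0.8  0.3 -2.7] w 0.0231
```

View pics/s9a.png

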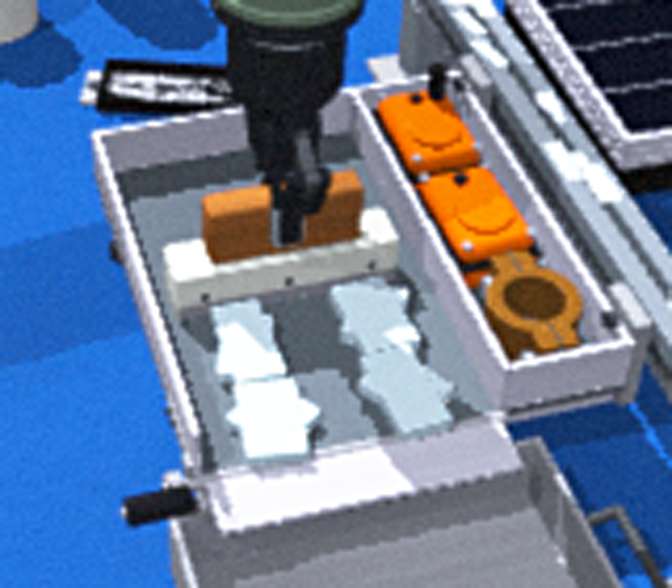

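View pics/w9.png

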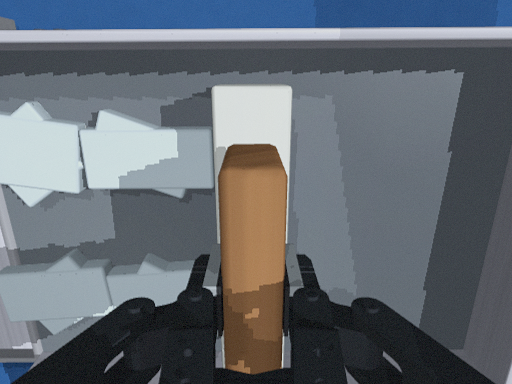

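```bash
python3 -m pendant '[[0,-15,0,0],[0,-18,0,0],[0,-18,0,0],[0,-18,0,0],[0,-18,0,0],[0,-18,0,0],[0,-18,0,0],[0,-18,0,0],[0,-18,0,0],[0,-18,0,0],[0,-15,0,0],[0,0,0,0]]'
python3 - <<'E'
from h import *
save('side','s10.png');save('wrist','w10.png')
go((.5419,-.195,.1239),np.radians(91.2))
crop('s10.png','s10a.png',210,150,390,340,3.1)
E
```

```text
clock: 15.02
position: [0.5453, -0.2004, 0.1234]
tool_rot: [-1.859, 1.57, -1.839]
force: [-1.0, 0.3, -3.6]
grip_width: 0.0233
clock 15.12 pos [ 0.5455 -0.1986  0.1234] jawang 91.3 shift [-0.5  3.7 -3.5] turn [np.float64(0.07972309360819638)] q7 1.85 F [ 0.3  0.1 -2.1] w 0.0235
```

View pics/s10a.png

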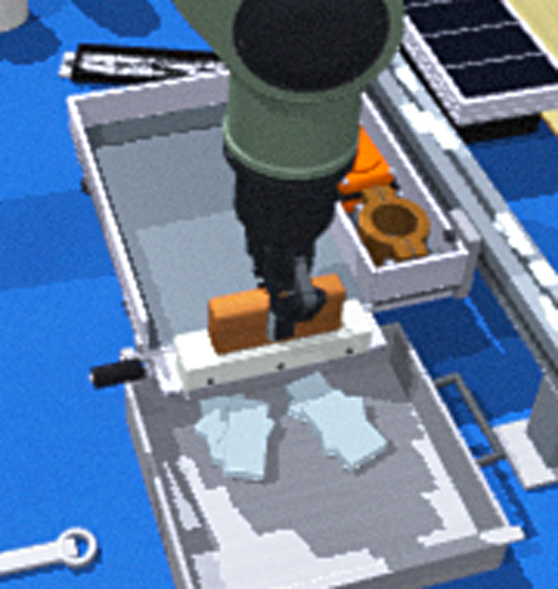

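View pics/w10.png

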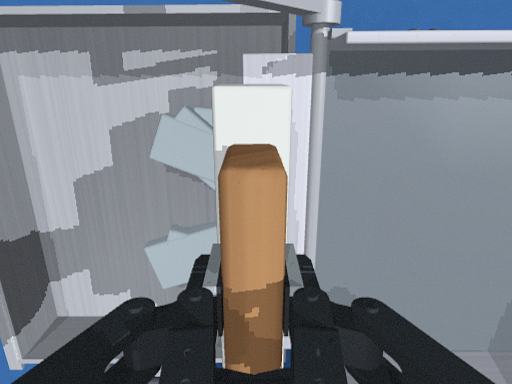

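```bash
python3 -m pendant '[[-20,0,0,0],[-45,0,0,0],[-35,0,0,0],[0,50,-1,0],[0,50,0,0],[0,0,0,0]]'
python3 - <<'E'
from h import *
save('side','s11.png');save('top','t11.png')
go((.5516,.3065,.21),np.radians(70.3))
crop('s11.png','s11a.png',210,150,390,340,3.1)
crop('t11.png','t11a.png',335,90,455,250,3.6)
E
```

```text
clock: 15.88
position: [0.5424, -0.094, 0.2237]
tool_rot: [1.44, 1.569, 1.469]
force: [0.4, -1.1, -2.8]
grip_width: 0.0236
clock 15.97 pos [ 0.5422 -0.098   0.2236] jawang 91.4 shift [ 13.6 404.2  19.1] turn [np.float64(21.083005702664373)] q7 1.67 F [-0.2 -0.6 -2.6] w 0.0235
```

View pics/s11a.png

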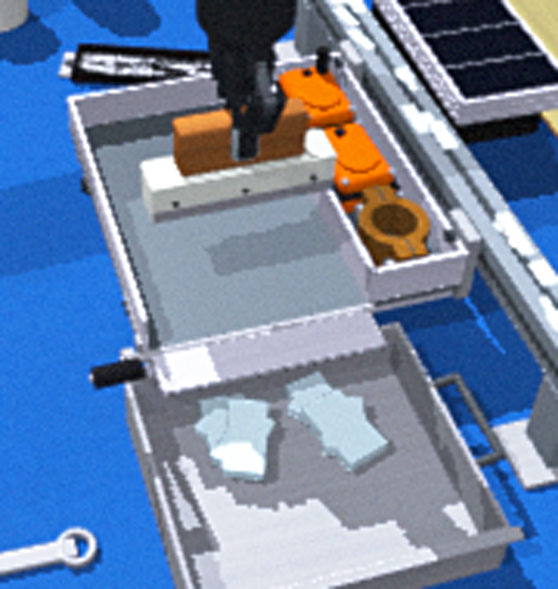

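View pics/t11a.png

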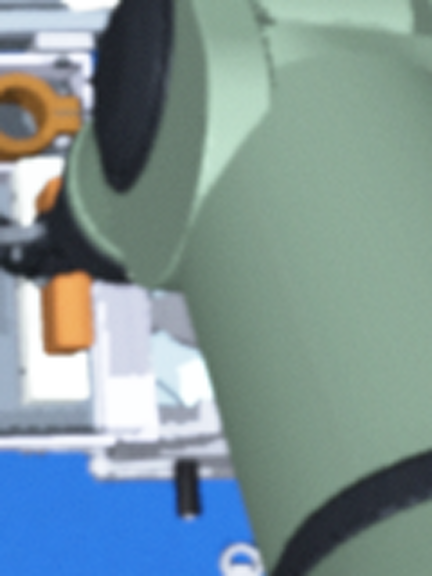

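```bash
python3 -m pendant '[[0,45,2,0],[0,51,2,0],[0,51,2,0],[0,51,2,0],[0,51,2,0],[0,51,3,0],[0,51,3,0],[0,53,3,0],[0,0,0,10.5],[0,0,0,10.5],[0,0,0,0]]'
python3 - <<'E'
from h import *
save('wrist','w12.png')
go((.5516,.3065,.0571),np.radians(70.3))
E
```

```text
clock: 17.35
position: [0.5526, 0.3048, 0.2233]
tool_rot: [-1.195, 1.57, -1.539]
force: [-1.1, -0.1, -2.4]
grip_width: 0.0231
clock 17.40 pos [0.5525 0.3049 0.2233] jawang 70.5 shift [166.2   1.3  -1.5] turn [np.float64(0.16980799771019778)] q7 0.64 F [-0.4  0.2 -2.5] w 0.0232
```

View pics/w12.png

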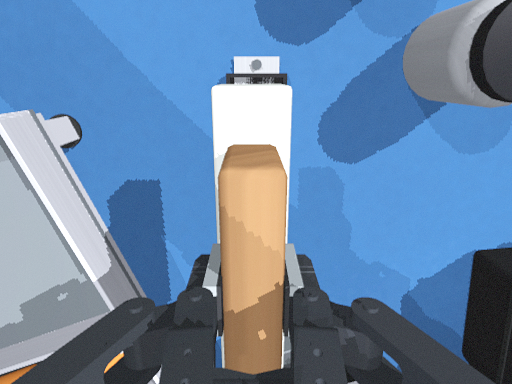

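Run:
```python
from h import *
np.set_printoptions(precision=4,suppress=True)
W=load('w12.png'); ex=np.array([np.cos(-.346),np.sin(-.346),0]);ey=np.array([-ex[1],ex[0],0])
for n,u,v,z in [('restL',227,74,.014),('restR',287,74,.014),('blkL',213,87,.2102),('blkR',291,87,.2102)]:
    X=onz(W,u,v,z); print(n,X, X@ex, X@ey)
r=np.array([.5583,.305,0]);print('rest c',r@ex,r@ey, 'tcp',(tool()[0]*[1,1,0])@ex,(tool()[0]*[1,1,0])@ey)
```

```text
restL [0.4637 0.3102 0.014 ] 0.3310556629589492 0.4490725163433146
restR [0.4836 0.3653 0.014 ] 0.3309924801064717 0.5076880159213163
blkL [0.4731 0.3149 0.2102] 0.3382490690389068 0.45667606912468783
blkR [0.4846 0.347  0.2102] 0.3382128673357054 0.49083046574751416
rest c 0.421776384364793 0.4762652323990934 tcp 0.4164102487586069 0.4741823866083905
```

```bash
python3 -m pendant '[[40,4,4,0],[50,0,0,0],[45,0,0,0],[17,0,0,0],[8,0,0,0],[0,0,0,0]]'; python3 -m pendant '[[4,0,0,0],[2,0,0,0],[0,0,0,0]]'
python3 - <<'E'
from h import *
save('side','s13.png');save('wrist','w13.png');go((.5516,.3065,.0571),np.radians(70.3))
crop('s13.png','s13a.png',200,100,300,190,6)
E
```

```text
clock: 18.15
position: [0.558, 0.3079, 0.0644]
tool_rot: [0.92, 1.57, 0.576]
force: [0.3, 0.8, -3.5]
grip_width: 0.0233
clock: 18.52
position: [0.5574, 0.3078, 0.0577]
tool_rot: [0.971, 1.571, 0.627]
force: [-0.1, -0.3, -2.7]
grip_width: 0.0229
clock 18.62 pos [0.5575 0.3078 0.0577] jawang 70.3 shift [ 0.6 -3.2 -5.1] turn [np.float64(-0.02592253088103064)] q7 0.63 F [ 0.8 -0.4 -2.4] w 0.0232
```

View pics/s13a.png

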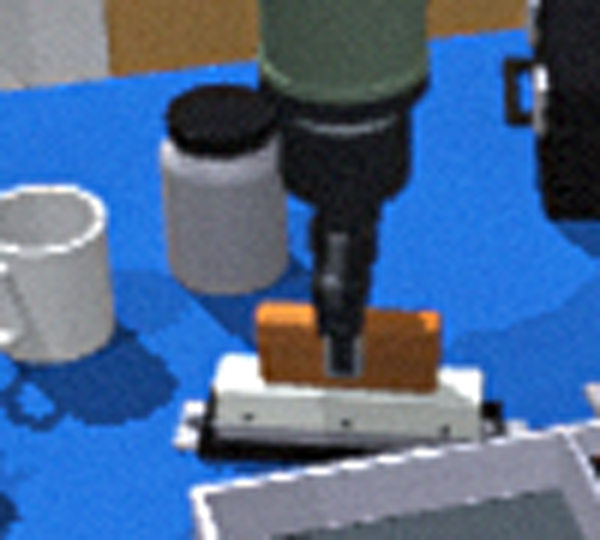

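View pics/w13.png

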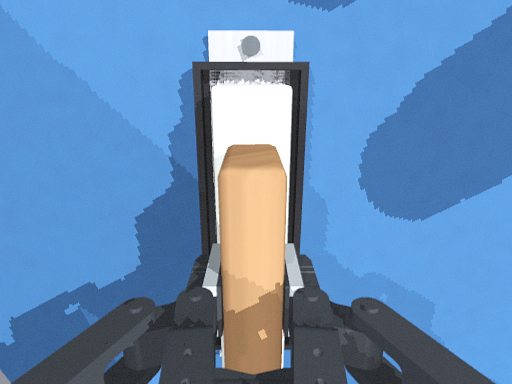

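```bash
python3 -m pendant '[[0.8,0,0,0],[0,0,0,0]]'; python3 -m pendant '[[0,0,0,0],[0,0,0,0],[0,0,0,0]]' 0.4; python3 -m pendant '[[-20,0,0,0],[-45,0,0,0],[-45,0,0,0],[-40,0,0,0],[0,0,0,0]]'
python3 - <<'E'
from h import *
save('wrist','w14.png');save('side','s14.png');go((.408,-.2136,.24),np.radians(91.2))
crop('s14.png','s14a.png',200,100,300,190,6)
E
```

```text
clock: 18.88
position: [0.5576, 0.3078, 0.0572]
tool_rot: [0.86, 1.57, 0.515]
force: [-1.2, -1.6, 4.6]
grip_width: 0.0235
clock: 19.25
position: [0.5575, 0.3077, 0.0567]
tool_rot: [0.66, 1.571, 0.316]
force: [0.4, -0.3, -0.1]
grip_width: 0.0596
clock: 19.88
position: [0.5587, 0.3085, 0.2113]
tool_rot: [0.928, 1.565, 0.583]
force: [-0.2, -0.6, -1.7]
grip_width: 0.06
clock 19.98 pos [0.5574 0.3077 0.2077] jawang 70.3 shift [ -32.8 -541.1   35.4] turn [np.float64(-20.93187283271352)] q7 0.64 F [-0.9 -0.3 -0.9] w 0.0597
```

View pics/w14.png

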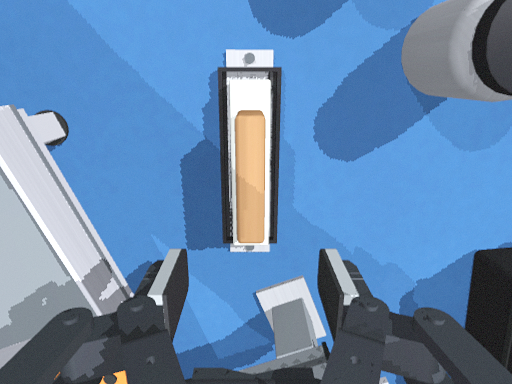

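View pics/s14a.png

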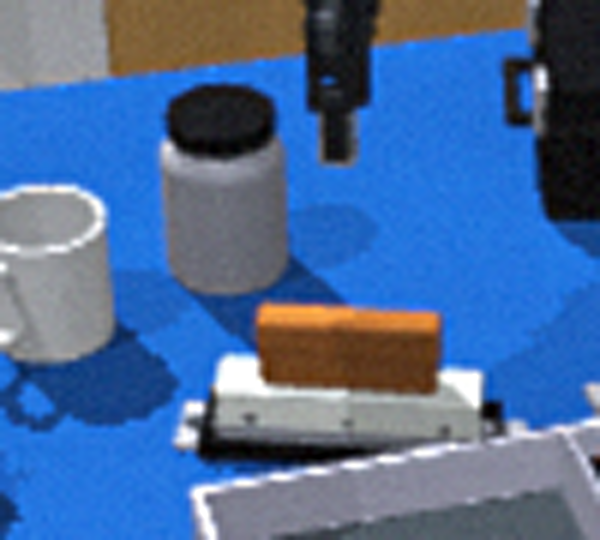

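Scraper is standing centred in its rest. Now back to the knob to shut the gate.

```bash
python3 -m pendant '[[-10,-45,4,0],[-10,-56,4,0],[-10,-56,4,0],[-3,-56,3,0],[0,-56,3,0],[0,-56,3,0],[0,-56,3,0],[0,-55,4,0],[0,-55,4,0],[0,-50,4,0],[0,0,0,-10.5],[0,0,0,-10.5]]' -0.38;  python3 -m pendant '[[0,0,0,0]]'
python3 - <<'E'
from h import *
save('wrist','w15.png');go((.408,-.2136,.09),np.radians(91.2))
E
```

```text
clock: 21.48
position: [0.4079, -0.214, 0.2391]
tool_rot: [2.847, 1.569, 2.874]
force: [0.4, -0.2, -0.2]
grip_width: 0.0268
clock: 21.6
position: [0.4082, -0.2137, 0.2393]
tool_rot: [2.69, 1.57, 2.711]
force: [-0.4, 0.1, -0.1]
grip_width: 0.0265
clock 21.65 pos [ 0.4083 -0.2136  0.2394] jawang 91.0 shift [149.4  -0.   -0.2] turn [np.float64(-0.1830586691172256)] q7 1.99 F [-0.9  0.1  0.1] w 0.0263
```

View pics/w15.png

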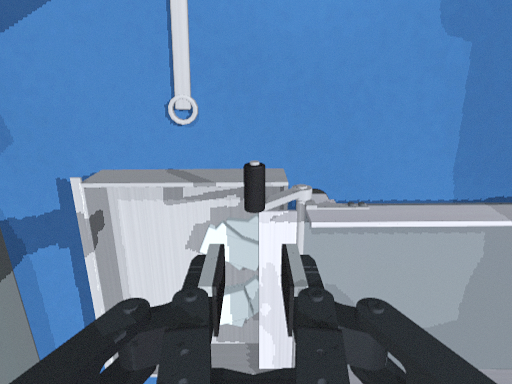

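```bash
python3 -m pendant '[[50,0,0,0],[50,0,0,0],[25,0,0,0],[12,0,0,0],[12,0,0,0],[0,0,0,0]]';python3 -m pendant '[[0,10,0,0],[0,15,0,0],[0,15,0,0],[0,15,0,0],[0,15,0,0],[0,15,0,0],[0,9,0,0],[0,0,0,0]]'; python3 -m pendant '[[0,2,0,0],[0,0,0,0]]'
```

```text
clock: 22.4
position: [0.4087, -0.2136, 0.0906]
tool_rot: [2.97, 1.571, 2.992]
force: [0.2, 0.6, 0.2]
grip_width: 0.0262
clock: 23.4
position: [0.4069, -0.1189, 0.0907]
tool_rot: [0.555, 1.57, 0.579]
force: [0.2, 0.5, 0.5]
grip_width: 0.0263
clock: 23.65
position: [0.4068, -0.1179, 0.0907]
tool_rot: [-0.177, 1.57, -0.155]
force: [0.2, -1.1, -0.5]
grip_width: 0.0264
```

```bash
python3 -m pendant '[[0,2,0,0],[0,0,0,0]]';python3 -m pendant '[[0,2,0,0],[0,0,0,0]]'; python3 -m pendant '[[0,1.5,0,0],[0,0,0,0]]'
```

```text
clock: 23.9
position: [0.4066, -0.116, 0.0908]
tool_rot: [-0.773, 1.57, -0.751]
force: [2.0, -3.5, -0.6]
grip_width: 0.0265
clock: 24.15
position: [0.4067, -0.1155, 0.0909]
tool_rot: [-1.073, 1.569, -1.052]
force: [0.6, -17.8, -0.1]
grip_width: 0.0266
clock: 24.4
position: [0.4068, -0.1152, 0.091]
tool_rot: [-1.087, 1.567, -1.068]
force: [1.3, -27.5, -0.9]
grip_width: 0.0264
```

```bash
python3 -m pendant '[[0,-7.5,0,0],[0,0,0,0]]'; python3 -m pendant '[[-30,0,0,0],[-55,0,0,0],[-55,0,0,0],[-20,0,0,0],[0,40,-10,0],[0,50,-10,0],[0,50,0,0],[0,50,10,0],[0,0,0,0],[0,0,0,0]]'
python3 - <<'E'
from h import *
save('top','t17.png');save('side','s17.png');go((.408,-.2136,.09),np.radians(91.2))
crop('s17.png','s17a.png',210,130,400,330,3)
crop('t17.png','t17a.png',235,90,455,250,3.6)
E
```

```text
clock: 24.65
position: [0.4065, -0.1198, 0.0907]
tool_rot: [2.335, 1.57, 2.356]
force: [0.2, 0.7, 0.1]
grip_width: 0.0265
clock: 25.9
position: [0.392, 0.07, 0.2505]
tool_rot: [-2.866, 1.57, -2.843]
force: [-0.7, -0.5, 1.0]
grip_width: 0.0265
clock 26.00 pos [0.3921 0.0694 0.2507] jawang 91.2 shift [ 160.7 -283.2    9.9] turn [np.float64(0.009150061179251382)] q7 1.27 F [0.5 0.3 0.3] w 0.0268
```

View pics/s17a.png

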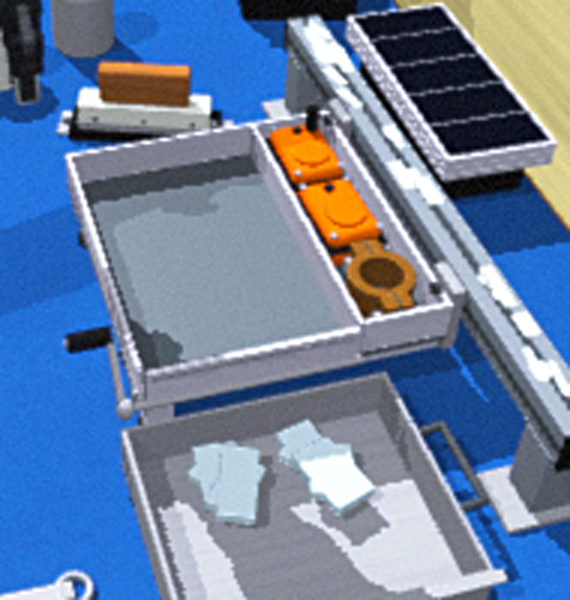

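View pics/t17.png

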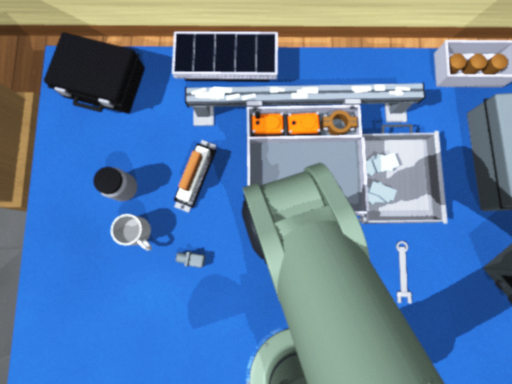

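View pics/t17a.png

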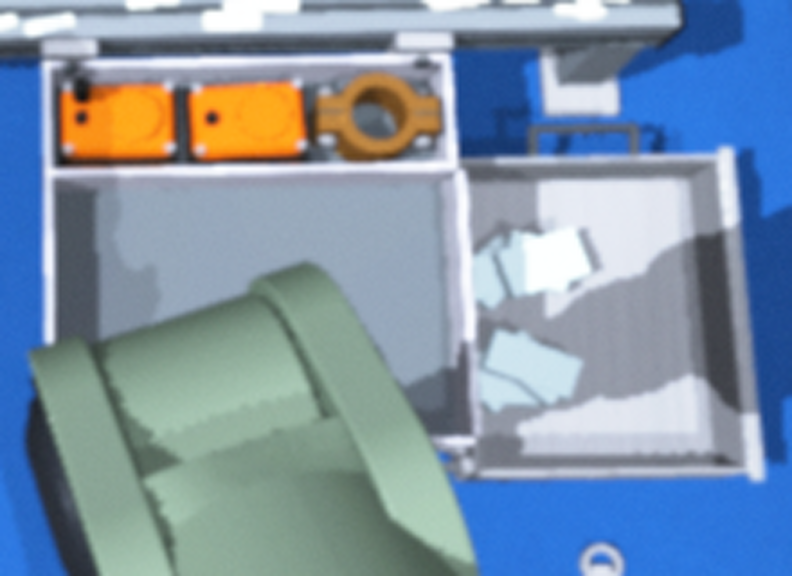

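The gate and knob match the starting picture: the knob is at side (239,243) both times. All four slabs are in the pan, the scraper is in its rest, and the other objects haven't moved.

```bash
python3 -c "
from workcell import job_done; print(job_done())"
```

```text
the job is handed in; nothing more can be done
None
```

The job is done and handed in at about 26 s of the 72 s allowed.

- **Gate down:** I caged the crank knob between the fingers and pushed it to the stop. The force rose to 29 N there, and the side camera showed the gate level.
- **Sweep:** I gripped the scraper by its wooden grip, touched it to the deck, lifted it about 0.7 mm and made one sweep over the gate. All four slabs dropped into the pan, and the fingers stayed well above the ice.
- **Scraper and gate back:** I stood the scraper upright and roughly centred in its rest, then pushed the knob back to its other stop, where the force rose to 28 N.

**Last checks:** the final pictures show the knob back at its starting position in the side view, the lane empty in the side view, and two pairs of slabs in the pan. The shells, clamp, connector, wrench, flask and mug have not visibly moved, and the arm is clear of everything. No check failed. In the final top view the arm hid part of the lane and the knob, so those rest on the side view. My first tray-angle estimate from the fixed cameras (0.031 rad) disagreed with the wrist view (about 0.021 rad); I used the wrist value.

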